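# Trip test of the microscope bench's power unit

### The job

Test the earth-leakage trip of the bench power unit. First take away the jar that stands in the way under its lever and stand it upright in the empty compartment of the sample tray; then press the round test button until the lever drops all the way down, and lift the lever fully back up until it catches and stays up by itself. Do not let the lever fall on the jar, do not press the square key, and leave everything else on the bench where it is.

Things in the scene. Friction and masses are not known exactly. Their poses are not given: they have to be found in the camera images.
- power_unit: fixed white wedge-shaped bench power unit, 156 deep x 260 wide x 209 mm high with its hood; origin on the table below the lever's hinge line, at mid-width; x to its back, y along its width (lever at -70, test button +30, square key +90), z up. Front face upright at x = -56, 50 high; above it the control panel slopes up and back at 40 degrees to x = 57, z = 145; flat top to x = 100
- hood_edge (a point): middle of the front edge of the hood, a 6 mm plate level 206 mm above the table, reaching 100 mm back and 70 mm to either side (not over the lever), on a wall at its back; axes as the unit's. The two push buttons lie below this edge: press them square to the panel, 40 degrees from vertical, not from straight above
- lever_hinge (a point): centre of the lever's hinge, on the power unit at x = 0, y = -70, z = 105 mm of the unit's frame; axes as the unit's; the lever turns about y
- rcd_lever (a joint): lever angle (rad): 0 = straight up at its stop, about 0.1 = up, held by its catch (as at the start); grows as it drops forward; 2.0 = fully down, out from the unit's front, 25 degrees below level. Held, it cannot be pushed down; let go, it falls. Lifting takes 2 N at the tip, about 5 N over the last 0.4 rad past the catch; push it right to its stop to catch, else it falls again
- lever_tip (a point): end of the lever, a straight black bar 24 wide (along the hinge) x 12 thick, 100 mm long from the hinge; z runs along the bar, outwards, y along the hinge. It can be pinched across its 24 mm width and swung about the hinge
- test_button (a joint): travel of the round test button (m): 0 = out, 0.008 = fully in; springs back. The lever is let go between 3 and 7 mm. About 1.6 N at the start, 5 N fully in. It moves in by itself as the lever is pushed past the catch
- test_button_top (a point): centre of the outer face of the round black test button, 32 mm across, standing 12 mm proud of the panel in a low 4 mm ring 42 mm across; z points straight out of the panel (40 degrees from vertical), x up the panel, y along the unit's width; 100 mm from the lever's middle
- square_key (a joint): travel of the square key (m), 0 = out, 0.006 = in; not to be pressed
- square_key_top (a point): centre of the outer face of the square black key, 32 x 32 mm, 60 mm beside the test button, on the side away from the lever; axes as the test button's
- jar: the jar in the way: upright closed cylinder 46 mm across, 100 mm high, about 0.12 kg, clear with a white cap, standing on the table just in front of the unit under the lever's swing; origin at the centre of its underside, z up
- tray: fixed grey sample tray 190 x 190 mm, walls 30 mm high and 5 mm thick, with four compartments some 87 mm square, centres 45-49 mm from its middle in x and y, inner floor 5 mm above the table; three hold jars, one is empty; origin at the centre of its underside
- pad: thin paper disc, 48 mm across, flat (1 mm) on the floor at the middle of the empty compartment; origin at its underside, 5 mm above the table
- jar_a: one of three jars in the tray, the same in size and look as the jar in the way; stays; origin at the centre of its underside
- jar_b: one of three jars in the tray, the same in size and look as the jar in the way; stays; origin at the centre of its underside
- jar_c: one of three jars in the tray, the same in size and look as the jar in the way; stays; origin at the centre of its underside
- flask: amber bottle 56 mm across, 100 mm high, in front of the unit's button half; origin at its underside; stays
- tin: flat metal specimen tin 103 x 153 x 32 mm in front of the tray; origin at its underside; stays
- case: green spectacle case 160 x 70 x 45 mm on the right side; origin at its underside; stays
- dish: glass dish 90 mm across, 16 mm high, on the left side; origin at its underside; stays
Things that resemble listed ones, but are neither listed nor needed, are in the scene too. What is shaped like the jar but blue or red is not meant.

How it is judged (in metres and radians):
On the way, in this order (a step that is already met when the one before it is completed fails the run):
1. the jar stands released in the tray's empty compartment, the lever still up (horizontal distance between jar and pad below 0.032 m and height (world z) of jar below 0.015 m and angle between jar's own z axis and vertical below 0.1 rad and contact force between the fingers and jar below 0.1 N and linear speed of jar below 0.03 m/s and value of joint rcd_lever below 0.2 rad), for 0.2 s.
2. the lever has dropped fully down (value of joint rcd_lever above 1.9 rad), for 0.1 s.
3. the lever has been lifted back and is caught (value of joint rcd_lever below 0.2 rad and value of joint test_button below 0.002 m and contact force between each of the arm, the fingers and rcd_lever below 0.1 N), for 0.3 s.
At the end, for the whole second after the job is handed in: The jar stands upright (within 0.1 rad) on the floor of the tray's empty compartment (within 32 mm of the paper disc's centre), at rest; the lever, which has been fully down (beyond 1.9 rad) since, is caught up (below 0.2 rad) by itself and the test button is out (within 2 mm) (horizontal distance between jar and pad below 0.032 m and height (world z) of jar below 0.015 m and angle between jar's own z axis and vertical below 0.1 rad and value of joint rcd_lever below 0.2 rad and velocity of joint rcd_lever below 0.05 rad/s and value of joint test_button below 0.002 m and linear speed of jar below 0.03 m/s); the robot touches nothing.
It fails at once if the lever strikes the jar (contact force between rcd_lever and jar above 1.5 N).
It fails at once if the square key is pressed (value of joint square_key above 0.003 m).
It fails at once if something else on the bench is moved by more than 25 mm or tipped over (distance of any of jar_a, jar_b, jar_c, flask, tin, case, dish from where it was at the start of the episode above 0.025 m or angle between any of jar_a, jar_b, jar_c, flask, tin, case, dish's own z axis and vertical above 0.5 rad).
It also fails if it takes over 69 s, if anything falls off the work surface, if the arm or the gripper's body presses on something with over 40 N, if the wrist force passes 120 N, or if a joint passes its speed limit or range.

### The arm

A 6-joint arm with a two-finger parallel gripper is mounted at the origin on the work surface. World frame = base frame: x ahead of the robot, y to its left, z up, the work surface at z = 0. Lengths are in mm, angles in rad, forces in N, time in s.
With the tool pointing down it reaches from about 375 to 975 mm from the base axis. Payload 3.8 kg.
Tool frame: the origin (TCP) lies at the very end of the fingers, on their centre line; the grasp point (between the pads) lies r.pinch_z behind it (r.pinch_z is the distance from the TCP to the grasp point, in mm); z points along the fingers, x is the direction in which the jaws open and shut, and the axes are right-handed (so a half turn about z gives the same grasp; the last joint's range is limited). The gripper opens to 85 mm and grips with 20 to 120 N. Pads are 22 mm wide; open, the fingers measure 114 mm over their backs; the gripper's body (76 mm by 85 mm) begins 54 mm behind the grasp point. The pads swing forward as they close: fully open they stand 13 mm farther back than shut.
Start: joints at [-1.307, 0.264, 1.604, -0, 1.274, -0.037], TCP at [199.986, -644.689, 231.28] pointing down, gripper open.
Joint ranges: [-2.63, 2.63], [-0.94, 2.18], [0.31, 2.57], [-1.31, 4.45], [0, 2.66], [-2.55, 2.55]. Speed limits (rad/s): [2.57, 2.57, 3.14, 3.14, 3.14, 3.14].

### API

Orientations are given as a unit quaternion [x, y, z, w].
In Python, from bench import r, snapshot, workorder gives the robot as it stands.
- The arm moves only by the tool jog_arm, never from a script. Its argument "commands" is a list of rows, each an object with "delta_pos": the shift along the tool's x, y, z in units of 30 mm (1.0 is 30 mm), a list of three; "turn": the turn about the tool's z in rad; "claw": the opening, from -1 (shut) to 1 (fully open). A call has exactly 5 rows; each row shifts and turns the pose as measured when the row begins, along the tool's axes as they then stand; what a row does not reach is not made up. A row lasts 1/8 s, in which the tool goes at most 62.5 mm and 10.7 degrees, less where a joint would pass 70% of its speed; a pose out of reach is approached as far as the arm can. A call is refused whole if a number of a shift passes 1 or a number of a turn 0.188, either way. A call with a gripper value outside its range is refused whole. The fingers move at their own pace and stop on an object; the grip force is fixed at half the most. Time passes only in rows, so rows that do not move let the fingers close, or fill a call up. It gives the time, the measured TCP pose, the force and the opening at its end, in the units of the state.
- r.read_state(): the state, without advancing time (a new reading comes with each control period).
- snapshot(name): name is "scene" or "top" or "wrist"; returns a dict with "pixels" (420x560x3 uint8, red, green, blue), "depth" (420x560 float32, mm along the optical axis (not along the pixel's ray), 0 where there is no reading), "fov_y" (degrees; the focal length in pixels is half the picture's height over the tangent of half this angle, whatever the lens; pixels are square), "cx", "cy" (the principal point, pixels), "world_from_camera" (4x4, takes a point from camera to world coordinates). Camera axes: x right, y up, looking along -z (the intrinsics and any distortion apply to the point x, -y, -z); pixel columns grow to the right and rows downward; lengths in mm; the calibration is good to about 2 mm. A picture is of the moment at which its call begins.
- workorder.close_job(): hands the job in, once; it reports no verdict.
The state is a dict: "clock": time; "joint_positions": joint angles; "joint_velocities": joint speeds; "joint_torque": joint torques, N m; "ee_pos": TCP position; "orientation": TCP orientation; "ft_force": force on the tool from outside, world axes, zero at the start; "ft_torque": the same for the moment, N m; "finger_gap": opening from 0.0 (shut) to 1.0 (fully open).
Only numpy, scipy, OpenCV 4.12 (cv2) and the standard library are available. Lean on these libraries where they do the work, as an engineer would, in place of code of your own. Each camera call takes 0.05 s, during which the arm holds its last target. There are 200 camera calls.

## Working session

There is one attempt and no reset: what is moved stays moved. The work goes in short steps, Python scripts to look and compute and a tool call to move; the robot and the scene stay as the last step left them, time stands still between calls to the robot, and variables do not carry over. Pictures are saved under pics/ and viewed, about 8 in all and at most 12, crops included, and the job is handed in when it is done.

Besides the shell and the picture viewer there is one more tool, called after "Call:" in YAML: its name, and indented under it one key for each argument. jog_arm: Moves the arm, as the interface text tells. Its arguments: {"type":"object","properties":{"commands":{"type":"array","items":{"type":"object","properties":{"delta_pos":{"type":"array","items":{"type":"number"}},"turn":{"type":"number"},"claw":{"type":"number"}}}}},"required":["commands"]}

```bash
mkdir -p pics; ls; cat > h.py <<'E'
import numpy as np, cv2
from bench import r, snapshot, workorder
def cam(s):
    f=210/np.tan(np.radians(s["fov_y"])/2); return f,s["cx"],s["cy"],np.array(s["world_from_camera"])
def pt(s,u,v,d=None):
    f,cx,cy,T=cam(s); d=s["depth"][int(v),int(u)] if d is None else d
    return (T@np.array([(u-cx)/f*d,-(v-cy)/f*d,-d,1]))[:3]
def cloud(s):
    f,cx,cy,T=cam(s); v,u=np.mgrid[0:420,0:560]; d=s["depth"]
    P=np.stack([(u-cx)/f*d,-(v-cy)/f*d,-d,np.ones_like(d)],-1)@T.T
    return P[...,:3]
def plane(s,u,v,z):
    f,cx,cy,T=cam(s); w=T[:3,:3]@np.array([(u-cx)/f,-(v-cy)/f,-1]); o=T[:3,3]
    return o+w*(z-o[2])/w[2]
def save(s,n): cv2.imwrite("pics/"+n,cv2.cvtColor(s["pixels"],cv2.COLOR_RGB2BGR))
E
python3 - <<'E'
from h import *
import pickle
st=r.read_state(); print(st, r.pinch_z)
D={n:snapshot(n) for n in("scene","top")}
pickle.dump(D,open("d0.pkl","wb"))
for n,s in D.items(): save(s,n+"0.png"); print(n,{k:v for k,v in s.items() if k not in("pixels","depth")})
E
```

```text
pics
{'clock': 0.0, 'joint_positions': array([-1.30688744e+00,  2.64767694e-01,  1.60535164e+00, -9.63385981e-07,
        1.27364727e+00, -3.69041697e-02]), 'joint_velocities': array([-0.0021199 , -0.00084165,  0.00015277, -0.00051073, -0.00036844,
        0.00034579]), 'joint_torque': array([ 1.03017781e-03, -5.15099931e+01, -3.67312181e+01,  5.97114354e-05,
        1.29013887e-02, -8.27006890e-07]), 'ee_pos': array([ 199.81252815, -644.01364026,  229.96425858]), 'orientation': array([ 8.05076267e-01, -5.93170315e-01, -8.51000194e-04, -6.76250073e-04]), 'ft_force': array([-0.19877029, -0.18211967, -0.05689047]), 'ft_torque': array([-0.03711642, -0.02461587,  0.00637666]), 'finger_gap': 1.0027313266230147} 18.700000000000003
scene {'fov_y': 56.908138698654824, 'cx': 281.3474128558059, 'cy': 216.76424106197345, 'world_from_camera': array([[ 8.11418669e-01, -4.96028284e-01,  3.09120827e-01,
         7.89411075e+02],
       [ 5.84301961e-01,  6.75943131e-01, -4.49101438e-01,
        -3.94058269e+02],
       [ 1.38189159e-02,  5.45029196e-01,  8.38303175e-01,
         9.05457243e+02],
       [ 0.00000000e+00,  0.00000000e+00,  0.00000000e+00,
         1.00000000e+00]])}
top {'fov_y': 45.41187470500759, 'cx': 282.50337536543566, 'cy': 211.56179571839158, 'world_from_camera': array([[-2.26756865e-02,  9.97571960e-01, -6.58482952e-02,
         4.55532715e+02],
       [-9.99723625e-01, -2.22172943e-02,  7.68538789e-03,
         1.42354206e+01],
       [ 6.20375651e-03,  6.60043678e-02,  9.97800049e-01,
         1.51006395e+03],
       [ 0.00000000e+00,  0.00000000e+00,  0.00000000e+00,
         1.00000000e+00]])}
```

View pics/scene0.png

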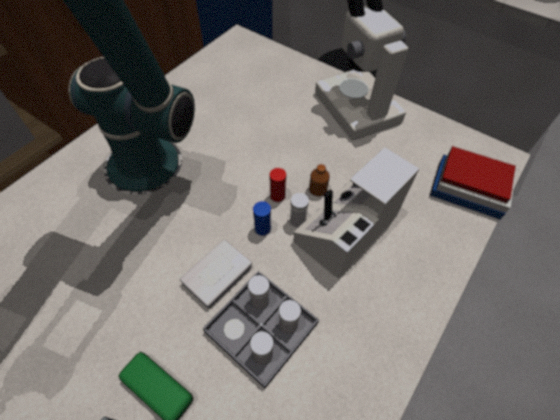

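View pics/top0.png

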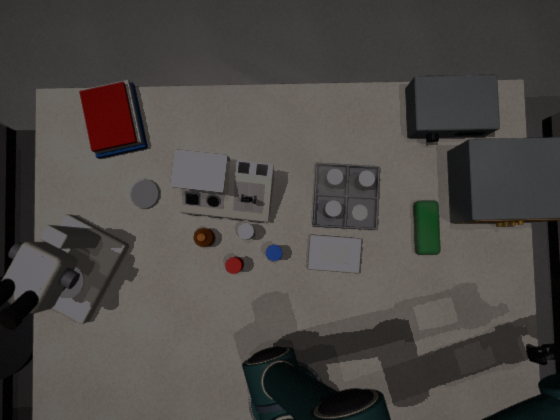

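Scene: white-capped jar at (299,208) just in front of the lever (328,205); tray with the paper disc at (234,329). Top: jar (246,231), blue (275,253) and red (234,265) decoys, flask (204,237), round button (213,201) and square key (192,199) at the hood's edge, lever (250,199), disc (360,212). The white-capped jar at (246,231) fits, because it is clear and stands under the lever. Next I measure it and confirm in a crop.

```bash
python3 - <<'E'
from h import *
import pickle
D=pickle.load(open("d0.pkl","rb"))
s=D["top"]; P=cloud(s); px=s["pixels"].astype(int)
crop=cv2.cvtColor(s["pixels"],cv2.COLOR_RGB2BGR)[140:280,160:400]
cv2.imwrite("pics/crop0.png",cv2.resize(crop,None,fx=3.3,fy=3.3,interpolation=cv2.INTER_CUBIC))
for n,u,v in[("jar",246,231),("flask",204,237),("blue",275,253),("red",234,265),("button",213,201),("key",192,199),("lever",250,199),("lev2",243,199),("hood",200,170),("pad",360,212),("ja",334,209),("jb",335,177),("jc",367,179),("d1",243,169),("d2",261,169),("table",300,150),("tin",335,254)]:
    print(n,P[v,u].round(1))
# blob centres by height
H=P[...,2]
def blob(n,u,v,zl,zh,w=22):
    m=np.zeros(H.shape,np.uint8); m[v-w:v+w,u-w:u+w]=((H>zl)&(H<zh))[v-w:v+w,u-w:u+w]
    k,l,st,c=cv2.connectedComponentsWithStats(m); i=l[v,u]
    if i==0: print(n,"none");return
    print(n,"n",st[i,4],"pix",c[i].round(1),"mean",P[l==i].mean(0).round(1), "min",P[l==i].min(0).round(),"max",P[l==i].max(0).round(), plane(s,*c[i],zl if 0 else P[l==i][:,2].mean()).round(1))
for n,u,v in[("jar",246,231),("ja",334,209),("jb",335,177),("jc",367,179)]: blob(n,u,v,85,115)
blob("hood",200,170,195,225,60)
# pad by colour inside compartment
g=px.mean(-1)
m=np.zeros(H.shape,np.uint8); m[198:228,346:377]=(g>125)[198:228,346:377]
k,l,st,c=cv2.connectedComponentsWithStats(m); print("pad comps",st.tolist(),c.round(1).tolist(),[plane(s,*q,6).round(1) for q in c])
# hood corners
m=((H>198)&(H<220)).astype(np.uint8); m[:, :160]=0; m[:,235:]=0; m[:140]=0;m[260:]=0
cs,_=cv2.findContours(m,cv2.RETR_EXTERNAL,cv2.CHAIN_APPROX_NONE)
cc=max(cs,key=cv2.contourArea); rr=cv2.minAreaRect(cc); b=cv2.boxPoints(rr); print("hood",rr,[plane(s,*q,209).round(1).tolist() for q in b])
E
```

```text
jar [496.1 106.9 102.4]
flask [482.  224.8 101.6]
blue [432.8  27.   99.4]
red [401.9 142.5  97.2]
button [582.6 198.3 101.3]
key [589.5 257.  102.6]
lever [577.3  88.8 195.3]
lev2 [577.2 106.8 200.4]
hood [655.  217.2 207.9]
pad [ 548.3 -230.3    5.5]
ja [ 552. -141.  108.]
jb [ 642.5 -146.7  106.3]
jc [ 635.3 -237.4  102.8]
d1 [665.2 109.4 142.6]
d2 [662.7  59.8 151.9]
table [742.2 -55.   -3.4]
tin [ 424.9 -148.    36.5]
jar n 217 pix [245.3 230.7] mean [497.1 108.9 100.2] min [474.  87.  87.] max [519. 133. 110.] [497.1 109.  100.2]
ja n 225 pix [332.7 208.2] mean [ 554.7 -137.9  104.5] min [ 532. -161.   87.] max [ 578. -116.  114.] [ 554.7 -137.9  104.5]
jb n 223 pix [334.2 176.6] mean [ 643.8 -144.7  104.5] min [ 622. -167.   85.] max [ 666. -122.  112.] [ 643.8 -144.7  104.5]
jc n 228 pix [365.9 178.4] mean [ 636.7 -234.   104.6] min [ 614. -258.   87.] max [ 661. -212.  114.] [ 636.7 -234.   104.6]
hood n 2041 pix [198.5 170.4] mean [653.8 220.9 209.4] min [596. 146. 200.] max [712. 297. 217.] [653.8 220.9 209.4]
pad comps [[0, 0, 560, 420, 235200]] [[279.5, 209.5]] [array([561.2,  11.5,   6. ])]
hood ((198.40243530273438, 170.37803649902344), (53.89058303833008, 37.988441467285156), 6.340191841125488) [[613.9, 296.8, 209.0], [713.0, 285.0, 209.0], [694.2, 145.3, 209.0], [595.2, 157.7, 209.0]]
```

View pics/crop0.png

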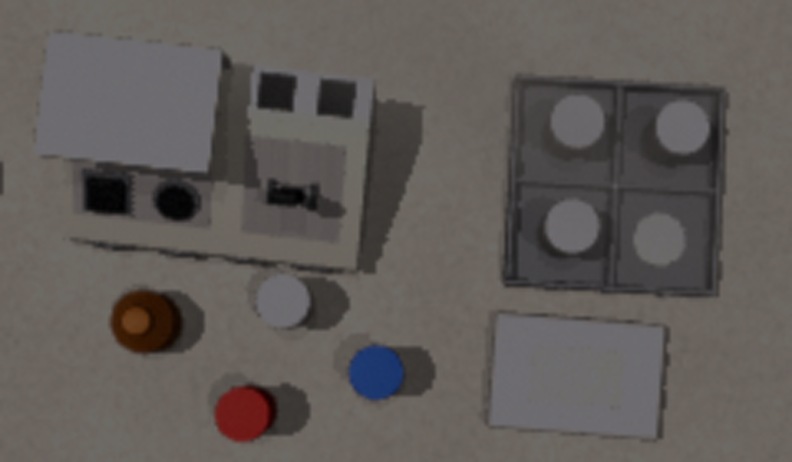

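The crop confirms the clear, white-capped jar at crop (284,301), in line with the lever. Measured at world (497,109), it sits at y = -70 in the unit frame. The disc is at (548,-230) in the lower right compartment. The unit's yaw is about -7.7°.

```bash
cat >> h.py <<'E'
from scipy.spatial.transform import Rotation as R
YAW=-7.7; O=np.array([592.5,166.7,0.])
def U(x,y,z): return O+R.from_euler("z",YAW,degrees=True).apply([x,y,z])
def go(p,yaw=None):
    st=r.read_state(); M=R.from_quat(st["orientation"]).as_matrix(); e=st["ee_pos"]
    d=M.T@(np.array(p)-e); y=np.degrees(np.arctan2(M[1,0],M[0,0]))
    t=None if yaw is None else np.radians(((y-yaw+180)%360)-180)
    print("t",round(st["clock"],2),"ee",e.round(1),"yaw",y.round(1),"tilt",np.degrees(np.arccos(-M[2,2])).round(2),"| units",(d/30).round(2),"turn",t,"F",st["ft_force"].round(1),"gap",round(st["finger_gap"],3))
E
python3 -c "
from h import *
go([497,109,230],-97.7)"
```

```text
t 0.1 ee [ 199.8 -644.1  230.1] yaw -72.8 tilt 0.11 | units [-21.04 -16.9    0.05] turn 0.4352361268126215 F [-0.7 -0.2 -1. ] gap 0.997
```

Call:
jog_arm:
  commands:
    - {"delta_pos": [-1,-0.8,0],"claw": 1}
    - {"delta_pos": [-1,-0.8,0],"claw": 1}
    - {"delta_pos": [-1,-0.8,0],"claw": 1}
    - {"delta_pos": [-1,-0.8,0],"claw": 1}
    - {"delta_pos": [-1,-0.8,0],"claw": 1}

```text
invalid input at $.commands[0]: expected keys delta_pos, turn, claw
```

Call:
jog_arm:
  commands:
    - {"delta_pos": [-1,-0.8,0],"turn": 0,"claw": 1}
    - {"delta_pos": [-1,-0.8,0],"turn": 0,"claw": 1}
    - {"delta_pos": [-1,-0.8,0],"turn": 0,"claw": 1}
    - {"delta_pos": [-1,-0.8,0],"turn": 0,"claw": 1}
    - {"delta_pos": [-1,-0.8,0],"turn": 0,"claw": 1}

```text
clock: 0.72
ee_pos: [269.9, -460.8, 226.5]
orientation: [0.804, -0.595, -0.003, -0.002]
ft_force: [0.3, -0.4, 0.2]
finger_gap: 1.002
```

Call:
jog_arm:
  commands:
    - {"delta_pos": [-1,-0.8,0],"turn": 0,"claw": 1}
    - {"delta_pos": [-1,-0.8,0],"turn": 0,"claw": 1}
    - {"delta_pos": [-1,-0.8,0],"turn": 0,"claw": 1}
    - {"delta_pos": [-1,-0.8,0],"turn": 0,"claw": 1}
    - {"delta_pos": [-1,-0.8,0],"turn": 0,"claw": 1}

```text
clock: 1.35
ee_pos: [341.3, -274.7, 225.4]
orientation: [0.803, -0.595, -0.005, -0.003]
ft_force: [0.1, -0.8, -0.3]
finger_gap: 0.999
```

```bash
python3 -c "
from h import *
go([497,109,230],-97.7)"
```

```text
t 1.35 ee [ 341.3 -274.7  225.4] yaw -73.1 tilt 0.64 | units [-10.73  -8.69  -0.04] turn 0.4296349717394087 F [ 0.1 -0.8 -0.3] gap 0.999
```

Call:
jog_arm:
  commands:
    - {"delta_pos": [-1,-0.8,0],"turn": 0,"claw": 1}
    - {"delta_pos": [-1,-0.8,0],"turn": 0,"claw": 1}
    - {"delta_pos": [-1,-0.8,0],"turn": 0,"claw": 1}
    - {"delta_pos": [-1,-0.8,0],"turn": 0,"claw": 1}
    - {"delta_pos": [-1,-0.8,0],"turn": 0,"claw": 1}

```text
clock: 1.98
ee_pos: [412.5, -89.4, 225.4]
orientation: [0.803, -0.596, -0.006, -0.003]
ft_force: [0.2, 0.0, 0.4]
finger_gap: 1.004
```

Call:
jog_arm:
  commands:
    - {"delta_pos": [-1,-0.8,0],"turn": 0,"claw": 1}
    - {"delta_pos": [-1,-0.8,0],"turn": 0,"claw": 1}
    - {"delta_pos": [-1,-0.8,0],"turn": 0.15,"claw": 1}
    - {"delta_pos": [-0.9,-1,0],"turn": 0.15,"claw": 1}
    - {"delta_pos": [0,0,0],"turn": 0.15,"claw": 1}

```text
clock: 2.6
ee_pos: [481.7, 56.0, 224.8]
orientation: [-0.646, 0.763, 0.007, 0.001]
ft_force: [-0.2, 0.0, -0.3]
finger_gap: 1.003
```

```bash
python3 - <<'E'
from h import *
go([497,109,56],-97.7)
s=snapshot("wrist"); save(s,"w1.png"); t=snapshot("top"); save(t,"top1.png"); import pickle; pickle.dump((s,t),open("d1.pkl","wb"))
P=cloud(s); print(s["world_from_camera"][:3,3])
m=(P[...,2]>92)&(P[...,2]<108)&(s["depth"]>0)&(np.hypot(P[...,0]-497,P[...,1]-109)<60)
Q=P[m]; print(len(Q),Q.mean(0) if len(Q) else 0, Q.min(0),Q.max(0), cv2.minEnclosingCircle(Q[:,:2].astype(np.float32)))
E
```

```text
t 2.6 ee [481.7  56.  224.8] yaw -99.5 tilt 0.79 | units [-1.77 -0.27  5.64] turn -0.031206914498278244 F [-0.2  0.  -0.3] gap 1.003
[554.65344426  43.05166946 366.62203077]
2084 [497.26166432 108.65454154  99.63517916] [473.47403497  86.28869098  92.04855754] [519.4529222  132.82813364 102.21334702] ((496.19635009765625, 109.46904754638672), 23.373615264892578)
```

View pics/w1.png

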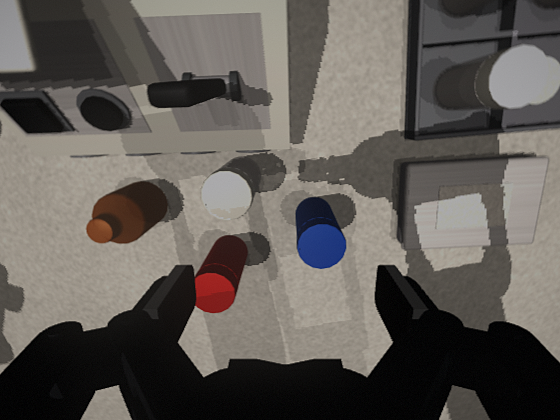

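The wrist view shows the jar at (228,195), the blue decoy at (321,246), the red one at (215,293), the flask at (125,212) and the lever at (190,92). The jar's centre is confirmed at (497,109). The camera sits 73 mm ahead of the TCP, so going down here would bring it near the upright lever. I turn the wrist half round first.

Call:
jog_arm:
  commands:
    - {"delta_pos": [0,0,0],"turn": -0.187,"claw": 1}
    - {"delta_pos": [0,0,0],"turn": -0.187,"claw": 1}
    - {"delta_pos": [0,0,0],"turn": -0.187,"claw": 1}
    - {"delta_pos": [0,0,0],"turn": -0.187,"claw": 1}
    - {"delta_pos": [0,0,0],"turn": -0.187,"claw": 1}

```text
clock: 3.32
ee_pos: [477.8, 52.4, 222.7]
orientation: [0.923, -0.384, -0.008, -0.002]
ft_force: [0.4, -0.1, -0.2]
finger_gap: 0.999
```

Call:
jog_arm:
  commands:
    - {"delta_pos": [0,0,0],"turn": -0.187,"claw": 1}
    - {"delta_pos": [0,0,0],"turn": -0.187,"claw": 1}
    - {"delta_pos": [0,0,0],"turn": -0.187,"claw": 1}
    - {"delta_pos": [0,0,0],"turn": -0.187,"claw": 1}
    - {"delta_pos": [0,0,0],"turn": -0.187,"claw": 1}

```text
clock: 3.95
ee_pos: [475.0, 49.4, 221.2]
orientation: [0.997, 0.075, -0.007, -0.005]
ft_force: [0.3, 0.5, 0.2]
finger_gap: 1.0
```

Call:
jog_arm:
  commands:
    - {"delta_pos": [0,0,0],"turn": -0.187,"claw": 1}
    - {"delta_pos": [0,0,0],"turn": -0.187,"claw": 1}
    - {"delta_pos": [0,0,0],"turn": -0.187,"claw": 1}
    - {"delta_pos": [0,0,0],"turn": -0.187,"claw": 1}
    - {"delta_pos": [0,0,0],"turn": -0.187,"claw": 1}

```text
clock: 4.58
ee_pos: [472.2, 46.3, 219.8]
orientation: [0.856, 0.517, -0.005, -0.008]
ft_force: [0.5, -0.3, 1.0]
finger_gap: 1.0
```

```bash
python3 -c "
from h import *
go([497,109,58],82.3)"
```

```text
t 4.58 ee [472.2  46.3 219.8] yaw 62.3 tilt 1.13 | units [ 2.24 -0.14  5.4 ] turn -0.34937209502907784 F [ 0.5 -0.3  1. ] gap 1.0
```

Call:
jog_arm:
  commands:
    - {"delta_pos": [0,0,0],"turn": -0.18,"claw": 1}
    - {"delta_pos": [0,0,0],"turn": -0.18,"claw": 1}
    - {"delta_pos": [1,0.3,0],"turn": 0,"claw": 1}
    - {"delta_pos": [1,0.3,0],"turn": 0,"claw": 1}
    - {"delta_pos": [0.2,0,0],"turn": 0,"claw": 1}

```text
clock: 5.2
ee_pos: [495.3, 107.5, 218.7]
orientation: [0.742, 0.67, -0.005, -0.01]
ft_force: [-0.1, -0.5, -0.0]
finger_gap: 1.003
```

```bash
python3 -c "
from h import *
go([497,109,58],82.3)"
```

```text
t 5.2 ee [495.3 107.5 218.7] yaw 84.2 tilt 1.21 | units [0.02 0.16 5.35] turn 0.03248791165916013 F [-0.1 -0.5 -0. ] gap 1.003
```

Call:
jog_arm:
  commands:
    - {"delta_pos": [0,0.15,1],"turn": 0.03,"claw": 1}
    - {"delta_pos": [0,0,1],"turn": 0,"claw": 1}
    - {"delta_pos": [0,0,1],"turn": 0,"claw": 1}
    - {"delta_pos": [0,0,0.8],"turn": 0,"claw": 1}
    - {"delta_pos": [0,0,0.4],"turn": 0,"claw": 1}

```text
clock: 5.82
ee_pos: [496.3, 104.2, 90.5]
orientation: [0.75, 0.662, -0.005, -0.008]
ft_force: [0.2, 0.5, 0.7]
finger_gap: 1.003
```

```bash
python3 -c "
from h import *
go([497,109,58],82.3)"
```

```text
t 5.83 ee [496.3 104.2  90.5] yaw 82.9 tilt 1.08 | units [0.16 0.02 1.09] turn 0.010419235973480285 F [0.2 0.5 0.7] gap 1.003
```

Call:
jog_arm:
  commands:
    - {"delta_pos": [0.16,0,0.6],"turn": 0,"claw": 1}
    - {"delta_pos": [0.03,0.02,0.5],"turn": 0,"claw": 1}
    - {"delta_pos": [0,0,0],"turn": 0,"claw": -1}
    - {"delta_pos": [0,0,0],"turn": 0,"claw": -1}
    - {"delta_pos": [0,0,0],"turn": 0,"claw": -1}

```text
clock: 6.45
ee_pos: [497.8, 109.7, 56.7]
orientation: [0.749, 0.662, -0.004, -0.008]
ft_force: [0.1, 0.2, -0.2]
finger_gap: 0.522
```

Call:
jog_arm:
  commands:
    - {"delta_pos": [0,0,0],"turn": 0,"claw": -1}
    - {"delta_pos": [0,0,0],"turn": 0,"claw": -1}
    - {"delta_pos": [0,0,0],"turn": 0,"claw": -1}
    - {"delta_pos": [0,0,-0.3],"turn": 0,"claw": -1}
    - {"delta_pos": [0,0,-0.3],"turn": 0,"claw": -1}

```text
clock: 7.08
ee_pos: [498.0, 109.6, 75.9]
orientation: [0.749, 0.662, -0.004, -0.008]
ft_force: [-0.9, -0.1, -0.5]
finger_gap: 0.53
```

```bash
python3 -c "
from h import *
go([497,109,180],82.3)"
```

```text
t 7.08 ee [498.  109.6  75.9] yaw 83.0 tilt 0.99 | units [-0.01 -0.09 -3.47] turn 0.011808405517578904 F [-0.9 -0.1 -0.5] gap 0.53
```

Call:
jog_arm:
  commands:
    - {"delta_pos": [0,0,-1],"turn": 0,"claw": -1}
    - {"delta_pos": [0,0,-1],"turn": 0,"claw": -1}
    - {"delta_pos": [-0.5,0,-1],"turn": 0,"claw": -1}
    - {"delta_pos": [-1,0.27,-0.8],"turn": 0,"claw": -1}
    - {"delta_pos": [-1,0.27,-0.2],"turn": 0,"claw": -1}

```text
clock: 7.7
ee_pos: [507.7, 32.4, 203.4]
orientation: [0.748, 0.664, -0.003, -0.006]
ft_force: [-1.2, -0.1, -0.3]
finger_gap: 0.527
```

Call:
jog_arm:
  commands:
    - {"delta_pos": [-1,0.27,0],"turn": 0,"claw": -1}
    - {"delta_pos": [-1,0.27,0],"turn": 0,"claw": -1}
    - {"delta_pos": [-1,0.27,0],"turn": 0,"claw": -1}
    - {"delta_pos": [-1,0.27,0],"turn": 0,"claw": -1}
    - {"delta_pos": [-1,0.27,0],"turn": 0,"claw": -1}

```text
clock: 8.32
ee_pos: [532.2, -126.3, 208.8]
orientation: [0.748, 0.664, 0.0, -0.003]
ft_force: [-0.2, -0.5, -0.7]
finger_gap: 0.528
```

```bash
python3 -c "
from h import *
go([548,-230,185],82.3)"
```

```text
t 8.32 ee [ 532.2 -126.3  208.8] yaw 83.2 tilt 0.34 | units [-3.37  0.93  0.78] turn 0.01657509954109741 F [-0.2 -0.5 -0.7] gap 0.528
```

Call:
jog_arm:
  commands:
    - {"delta_pos": [-1,0.27,0],"turn": 0,"claw": -1}
    - {"delta_pos": [-1,0.27,0],"turn": 0,"claw": -1}
    - {"delta_pos": [-0.9,0.27,0],"turn": 0,"claw": -1}
    - {"delta_pos": [-0.4,0,0],"turn": 0,"claw": -1}
    - {"delta_pos": [0,0,0],"turn": 0,"claw": -1}

```text
clock: 8.95
ee_pos: [544.8, -232.6, 211.9]
orientation: [0.749, 0.663, 0.001, -0.002]
ft_force: [-0.4, 1.0, -0.8]
finger_gap: 0.529
```

```bash
python3 - <<'E'
from h import *
go([548,-230,64],82.3)
s=snapshot("wrist"); save(s,"w2.png"); import pickle; pickle.dump(s,open("d2.pkl","wb"))
P=cloud(s); T=np.array(s["world_from_camera"]);f,cx,cy,_=cam(s)
def proj(p):
    q=np.linalg.inv(T)@np.append(p,1); return (cx-f*q[0]/q[2]*1, cy+f*q[1]/q[2])
print("pad proj",proj([548,-230,6]))
E
```

```text
t 8.95 ee [ 544.8 -232.6  211.9] yaw 83.1 tilt 0.24 | units [0.08 0.1  4.93] turn 0.01337345903093247 F [-0.4  1.  -0.8] gap 0.529
pad proj (np.float64(286.24255710318636), np.float64(188.73589725673875))
```

View pics/w2.png

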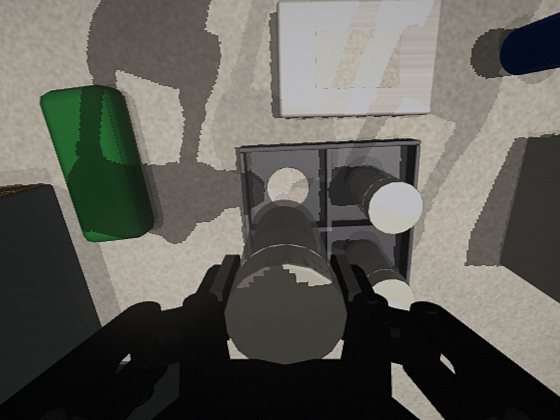

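The wrist view shows the jar held, the disc at (288,186) against the predicted (286,189), and the compartment empty. Lowering.

Call:
jog_arm:
  commands:
    - {"delta_pos": [0.1,0.1,1],"turn": 0,"claw": -1}
    - {"delta_pos": [0,0,1],"turn": 0,"claw": -1}
    - {"delta_pos": [0,0,1],"turn": 0,"claw": -1}
    - {"delta_pos": [0,0,0.8],"turn": 0,"claw": -1}
    - {"delta_pos": [0,0,0.3],"turn": 0,"claw": -1}

```text
clock: 9.62
ee_pos: [549.8, -223.1, 88.9]
orientation: [0.747, 0.665, 0.003, -0.0]
ft_force: [0.2, 0.5, -0.4]
finger_gap: 0.523
```

```bash
python3 -c "
from h import *
go([548,-230,63],82.3)"
```

```text
t 9.62 ee [ 549.8 -223.1   88.9] yaw 83.4 tilt 0.36 | units [-0.24 -0.04  0.86] turn 0.018841696459367677 F [ 0.2  0.5 -0.4] gap 0.523
```

Call:
jog_arm:
  commands:
    - {"delta_pos": [-0.24,-0.04,0.4],"turn": 0,"claw": -1}
    - {"delta_pos": [0,0,0.3],"turn": 0,"claw": -1}
    - {"delta_pos": [0,0,0.1],"turn": 0,"claw": -1}
    - {"delta_pos": [0,0,0],"turn": 0,"claw": -1}
    - {"delta_pos": [0,0,0],"turn": 0,"claw": -1}

```text
clock: 10.25
ee_pos: [549.4, -230.2, 65.8]
orientation: [0.746, 0.665, 0.004, 0.001]
ft_force: [0.8, -0.1, -1.6]
finger_gap: 0.525
```

```bash
python3 -c "
from h import *
go([548,-230,63],82.3)"
```

```text
t 10.25 ee [ 549.4 -230.2   65.8] yaw 83.4 tilt 0.47 | units [ 0.   -0.05  0.09] turn 0.019689947475888127 F [ 0.8 -0.1 -1.6] gap 0.525
```

Call:
jog_arm:
  commands:
    - {"delta_pos": [0,-0.04,0.08],"turn": 0,"claw": -1}
    - {"delta_pos": [0,0,0.02],"turn": 0,"claw": -1}
    - {"delta_pos": [0,0,0],"turn": 0,"claw": 0.45}
    - {"delta_pos": [0,0,0],"turn": 0,"claw": 0.45}
    - {"delta_pos": [0,0,0],"turn": 0,"claw": 0.45}

```text
clock: 10.88
ee_pos: [549.3, -230.6, 64.2]
orientation: [0.746, 0.665, 0.005, 0.002]
ft_force: [0.2, -0.6, 0.1]
finger_gap: 0.725
```

Call:
jog_arm:
  commands:
    - {"delta_pos": [0,0,0],"turn": 0,"claw": 0.45}
    - {"delta_pos": [0,0,-0.4],"turn": 0,"claw": 0.45}
    - {"delta_pos": [0,0,-1],"turn": 0,"claw": 0.45}
    - {"delta_pos": [0,0,-1],"turn": 0,"claw": 0.45}
    - {"delta_pos": [0,0,-1],"turn": 0,"claw": 0.45}

```text
clock: 11.5
ee_pos: [546.4, -230.0, 168.0]
orientation: [0.746, 0.665, 0.003, -0.0]
ft_force: [0.5, -0.8, -0.7]
finger_gap: 0.73
```

```bash
python3 - <<'E'
from h import *
st=r.read_state(); print(st["joint_positions"].round(2))
p=U(-64,15,200); print(p); go(p,7.3)
s=snapshot("scene"); P=cloud(s)
m=(P[...,2]>90)&(P[...,2]<125)&(np.hypot(P[...,0]-548,P[...,1]+230)<45)&(s["depth"]>0)
Q=P[m]; print(len(Q),Q.mean(0).round(1),Q.min(0).round(),Q.max(0).round(), cv2.minEnclosingCircle(Q[Q[:,2]>100][:,:2].astype(np.float32)))
s=snapshot("top"); P=cloud(s); save(s,"t3.png")
m=(P[...,2]>90)&(P[...,2]<125)&(np.hypot(P[...,0]-548,P[...,1]+230)<45)&(s["depth"]>0)
Q=P[m]; print(len(Q),Q.mean(0).round(1) if len(Q) else 0)
E
```

```text
[-0.44  0.16  1.85  0.01  1.13 -1.9 ]
[531.086868   190.13986386 200.        ]
t 11.5 ee [ 546.4 -230.   168. ] yaw 83.4 tilt 0.39 | units [13.86 -2.11 -1.  ] turn 1.3286570882540405 F [ 0.5 -0.8 -0.7] gap 0.73
410 [ 553.3 -233.   103.5] [ 529. -255.   90.] [ 575. -209.  108.] ((551.7628173828125, -232.00003051757812), 23.439090728759766)
37 [ 538.1 -217.6  104.6]
```

Jar's cap is at about (552,-232), z ≈ 105: standing in the compartment. Next I refine the unit geometry from the saved close wrist view while moving over.

```bash
python3 - <<'E'
from h import *
import pickle
s,t=pickle.load(open("d1.pkl","rb")); P=cloud(s); g=s["pixels"].max(-1)
Ui=lambda p:R.from_euler("z",-YAW,degrees=True).apply(np.array(p)-O)
for n,a,u,v in(("button",0,104,110),("key",0,37,114)):
    m=(g<40).astype(np.uint8); k,l,S,c=cv2.connectedComponentsWithStats(m); i=l[v,u]
    Q=P[l==i]; Q=Q[np.abs(Q[:,2]-np.median(Q[:,2]))<25]
    print(n,S[i],c[i].round(1),"world",Q.mean(0).round(1),"unit",Ui(Q.mean(0)).round(1),Ui(Q).min(0).round(),Ui(Q).max(0).round())
for n,u,v in(("hoodcorner",20,55),("flaskcap",99,229),("flaskbody",135,205),("levertip",155,93),("leverhinge",210,82)): print(n,P[v,u].round(1),Ui(P[v,u]).round(1))
E
```

```text
button [  80   96   49   35 1151] [102.8 113.4] world [581.8 196.9  95.6] unit [-14.6  28.5  95.6] [-28.  15.  74.] [ -1.  46. 106.]
key [   0   98   69   35 1548] [ 32.8 114.8] world [590.4 255.5  96.3] unit [-14.   87.7  96.3] [-28.  73.  75.] [ -0. 107. 107.]
hoodcorner [602.1 162.8 208.1] [ 10.   -2.6 208.1]
flaskcap [484.1 232.8 100.1] [-116.3   51.   100.1]
flaskbody [494.3 211.2  66.7] [-103.3   30.9   66.7]
levertip [576.  106.4 204.1] [ -8.3 -61.9 204.1]
leverhinge [583.   89.1 154.4] [  1.  -78.2 154.4]
```

Call:
jog_arm:
  commands:
    - {"delta_pos": [1,-0.15,-0.8],"turn": 0,"claw": 1}
    - {"delta_pos": [1,-0.15,-0.8],"turn": 0,"claw": 1}
    - {"delta_pos": [1,-0.15,-0.6],"turn": 0,"claw": 1}
    - {"delta_pos": [1,-0.15,0],"turn": 0,"claw": 1}
    - {"delta_pos": [1,-0.15,0],"turn": 0,"claw": 1}

```text
clock: 12.22
ee_pos: [542.7, -77.5, 239.4]
orientation: [0.748, 0.664, 0.005, 0.004]
ft_force: [-0.1, 0.8, -0.8]
finger_gap: 0.999
```

Call:
jog_arm:
  commands:
    - {"delta_pos": [1,-0.5,0],"turn": 0,"claw": 1}
    - {"delta_pos": [1,-0.5,0],"turn": 0,"claw": 1}
    - {"delta_pos": [1,-0.5,0],"turn": 0,"claw": 1}
    - {"delta_pos": [1,-0.5,0],"turn": 0,"claw": 1}
    - {"delta_pos": [0,-0.5,0],"turn": 0,"claw": 1}

```text
clock: 12.85
ee_pos: [479.4, 56.0, 236.6]
orientation: [0.747, 0.665, 0.005, 0.003]
ft_force: [0.4, -0.8, -0.5]
finger_gap: 0.998
```

```bash
python3 -c "
from h import *
go(U(-100,15,200),7.3)"
```

```text
t 12.85 ee [479.4  56.  236.6] yaw 83.3 tilt 0.62 | units [ 4.66 -0.02  1.23] turn 1.3263826204363784 F [ 0.4 -0.8 -0.5] gap 0.998
```

Call:
jog_arm:
  commands:
    - {"delta_pos": [1,0,0],"turn": 0,"claw": 1}
    - {"delta_pos": [1,0,0],"turn": 0,"claw": 1}
    - {"delta_pos": [1,0,0],"turn": 0.187,"claw": 1}
    - {"delta_pos": [1,0,0],"turn": 0.187,"claw": 1}
    - {"delta_pos": [0.5,0,0],"turn": 0.187,"claw": 1}

```text
clock: 13.48
ee_pos: [503.5, 185.6, 235.2]
orientation: [0.904, 0.428, 0.004, 0.003]
ft_force: [-0.6, -0.2, 0.4]
finger_gap: 1.001
```

Call:
jog_arm:
  commands:
    - {"delta_pos": [0,0,0],"turn": 0.187,"claw": 1}
    - {"delta_pos": [0,0,0],"turn": 0.187,"claw": 1}
    - {"delta_pos": [0,0,0],"turn": 0.187,"claw": 1}
    - {"delta_pos": [0,0,0],"turn": 0.187,"claw": 1}
    - {"delta_pos": [0,0,0],"turn": 0,"claw": 1}

```text
clock: 14.1
ee_pos: [502.5, 181.5, 233.0]
orientation: [0.998, 0.067, 0.003, 0.003]
ft_force: [-0.1, -0.2, 0.2]
finger_gap: 1.001
```

```bash
python3 -c "
from h import *
go(U(-100,16,130),7.3)"
```

```text
t 14.1 ee [502.5 181.5 233. ] yaw 7.7 tilt 0.5 | units [-0.18 -0.53  3.43] turn 0.00692824526745636 F [-0.1 -0.2  0.2] gap 1.001
```

Call:
jog_arm:
  commands:
    - {"delta_pos": [-0.18,-0.5,0.6],"turn": 0,"claw": 1}
    - {"delta_pos": [0,0,1],"turn": 0,"claw": 1}
    - {"delta_pos": [0,0,1],"turn": 0,"claw": 1}
    - {"delta_pos": [0,0,0.6],"turn": 0,"claw": 1}
    - {"delta_pos": [0,0,0],"turn": 0,"claw": 1}

```text
clock: 14.72
ee_pos: [491.1, 196.4, 129.0]
orientation: [0.997, 0.073, 0.0, 0.003]
ft_force: [-0.1, -0.3, -0.4]
finger_gap: 0.997
```

```bash
python3 - <<'E'
from h import *
go(U(-66,16,89),7.3); go(U(-60,16,81),7.3)
s=snapshot("wrist"); save(s,"w4.png"); T=np.array(s["world_from_camera"])
s2=snapshot("scene"); c=cv2.cvtColor(s2["pixels"],cv2.COLOR_RGB2BGR)[120:290,230:450]
w=cv2.cvtColor(s["pixels"],cv2.COLOR_RGB2BGR); c=cv2.resize(c,(543,420),interpolation=cv2.INTER_CUBIC)
cv2.imwrite("pics/c4.png",cv2.resize(np.hstack([c,w]),(800,305)))
E
```

```text
t 14.72 ee [491.1 196.4 129. ] yaw 8.4 tilt 0.4 | units [1.23 0.34 1.34] turn 0.019010314251272153 F [-0.1 -0.3 -0.4] gap 0.997
t 14.72 ee [491.1 196.4 129. ] yaw 8.4 tilt 0.4 | units [1.43 0.4  1.6 ] turn 0.019010314251272153 F [-0.1 -0.3 -0.4] gap 0.997
```

View pics/c4.png

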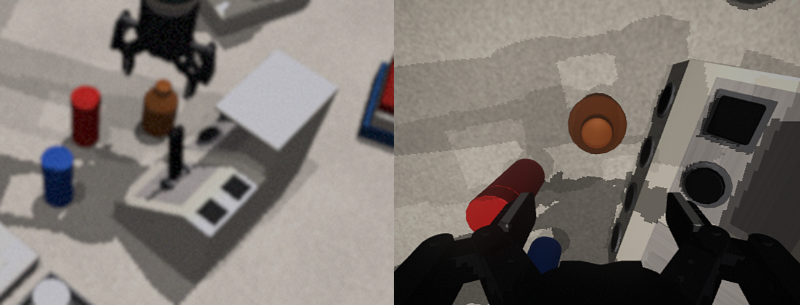

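The scene crop (left) shows the gripper in front of the hood, lever up at (177,150). The wrist view (right) shows the front finger at (680,210) just short of the round button at (707,185), with the key at (735,115) well clear. Pressing along the panel normal.

Call:
jog_arm:
  commands:
    - {"delta_pos": [0.5,0.15,0.5],"turn": 0,"claw": 1}
    - {"delta_pos": [0.5,0.15,0.5],"turn": 0,"claw": 1}
    - {"delta_pos": [0.2,0.05,0.2],"turn": 0,"claw": 1}
    - {"delta_pos": [0,0,0],"turn": 0,"claw": 1}
    - {"delta_pos": [0,0,0],"turn": 0,"claw": 1}

```text
clock: 15.45
ee_pos: [530.1, 193.6, 99.0]
orientation: [0.997, 0.075, 0.002, 0.002]
ft_force: [-1.3, 1.0, -0.6]
finger_gap: 1.0
```

```bash
python3 -c "
from h import *
go(U(-66,16,89),7.3); go(U(-60,16,81),7.3)"
```

```text
t 15.45 ee [530.1 193.6  99. ] yaw 8.6 tilt 0.34 | units [-0.04  0.07  0.33] turn 0.0218353164935848 F [-1.3  1.  -0.6] gap 1.0
t 15.45 ee [530.1 193.6  99. ] yaw 8.6 tilt 0.34 | units [0.15 0.12 0.6 ] turn 0.0218353164935848 F [-1.3  1.  -0.6] gap 1.0
```

Call:
jog_arm:
  commands:
    - {"delta_pos": [0,0.07,0.2],"turn": 0.02,"claw": 1}
    - {"delta_pos": [0.05,0,0.15],"turn": 0,"claw": 1}
    - {"delta_pos": [0,0,0],"turn": 0,"claw": 1}
    - {"delta_pos": [0.05,0,0.1],"turn": 0,"claw": 1}
    - {"delta_pos": [0,0,0],"turn": 0,"claw": 1}

```text
clock: 16.08
ee_pos: [532.6, 192.7, 87.5]
orientation: [0.998, 0.064, 0.003, 0.001]
ft_force: [-1.0, -0.5, -1.9]
finger_gap: 1.001
```

```bash
cat > lev.py <<'E'
from h import *
def lever():
    s=snapshot("scene"); P=cloud(s); q=R.from_euler("z",-YAW,degrees=True).apply((P-O).reshape(-1,3)).reshape(P.shape)
    m=(np.abs(q[...,1]+70)<11)&(s["pixels"].max(-1)<70)&(s["depth"]>0)
    rho=np.hypot(q[...,0],q[...,2]-105); m&=(rho>40)&(rho<115)&(q[...,2]>40)
    a=np.arctan2(-q[...,0],q[...,2]-105)[m]
    print("lever pts",m.sum(),"angle med",np.median(a).round(2) if m.any() else None)
    return s
E
python3 -c "
from lev import *
go(U(-60,16,81),7.3); save(lever(),'s5.png')"
```

```text
t 16.07 ee [532.6 192.7  87.5] yaw 7.4 tilt 0.34 | units [0.08 0.08 0.22] turn 0.001098275742637203 F [-1.  -0.5 -1.9] gap 1.001
lever pts 172 angle med -0.01
```

Call:
jog_arm:
  commands:
    - {"delta_pos": [0.08,0.05,0.15],"turn": 0,"claw": 1}
    - {"delta_pos": [0.05,0,0.1],"turn": 0,"claw": 1}
    - {"delta_pos": [0,0,0],"turn": 0,"claw": 1}
    - {"delta_pos": [0,0,0],"turn": 0,"claw": 1}
    - {"delta_pos": [0,0,0],"turn": 0,"claw": 1}

```text
clock: 16.75
ee_pos: [537.8, 191.8, 81.2]
orientation: [0.998, 0.064, 0.003, 0.001]
ft_force: [-2.7, -1.5, 2.3]
finger_gap: 0.999
```

```bash
python3 -c "
from lev import *
go(U(-60,16,81),7.3); save(lever(),'s6.png')"
```

```text
t 16.75 ee [537.8 191.8  81.2] yaw 7.3 tilt 0.41 | units [-0.09  0.03  0.01] turn 0.0007838742501502852 F [-2.7 -1.5  2.3] gap 0.999
lever pts 161 angle med 1.96
```

The lever has dropped (measured 1.96 rad). Retracting along the normal, then turning for the lever pinch.

Call:
jog_arm:
  commands:
    - {"delta_pos": [-0.6,-0.15,-0.7],"turn": 0,"claw": 1}
    - {"delta_pos": [-0.6,-0.15,-0.8],"turn": 0,"claw": 1}
    - {"delta_pos": [0,0,-1],"turn": 0,"claw": 1}
    - {"delta_pos": [0,0,-1],"turn": 0,"claw": 1}
    - {"delta_pos": [0,0.3,-1],"turn": -0.187,"claw": 0.2}

```text
clock: 17.42
ee_pos: [499.4, 187.2, 215.5]
orientation: [0.987, 0.16, 0.002, 0.002]
ft_force: [-0.0, -0.9, -0.6]
finger_gap: 0.822
```

Call:
jog_arm:
  commands:
    - {"delta_pos": [0,0,0],"turn": -0.187,"claw": 0.2}
    - {"delta_pos": [0,0,0],"turn": -0.187,"claw": 0.2}
    - {"delta_pos": [0,0,0],"turn": -0.187,"claw": 0.2}
    - {"delta_pos": [0,0,0],"turn": -0.187,"claw": 0.2}
    - {"delta_pos": [0,0,0],"turn": -0.187,"claw": 0.2}

```text
clock: 18.05
ee_pos: [504.1, 187.6, 219.7]
orientation: [0.808, 0.589, 0.007, 0.005]
ft_force: [0.1, 0.4, 0.7]
finger_gap: 0.597
```

```bash
python3 - <<'E'
from lev import *
go(U(-77,-70,150),82.3)
s=snapshot("top"); P=cloud(s); q=R.from_euler("z",-YAW,degrees=True).apply((P-O).reshape(-1,3)).reshape(P.shape)
m=(q[...,0]>-110)&(q[...,0]<-58)&(np.abs(q[...,1]+70)<30)&(q[...,2]>40)&(q[...,2]<110)&(s["pixels"].max(-1)<70)
Q=q[m]; print(len(Q)); 
if len(Q): print(Q.min(0),Q.max(0),Q.mean(0))
s=snapshot("scene"); P=cloud(s); q=R.from_euler("z",-YAW,degrees=True).apply((P-O).reshape(-1,3)).reshape(P.shape)
m=(q[...,0]>-110)&(q[...,0]<-58)&(np.abs(q[...,1]+70)<30)&(q[...,2]>40)&(q[...,2]<110)&(s["pixels"].max(-1)<70)
Q=q[m]; print(len(Q))
if len(Q): print(Q.min(0),Q.max(0),Q.mean(0))
E
```

```text
t 18.05 ee [504.1 187.6 219.7] yaw 72.1 tilt 1.04 | units [-2.52  0.86  2.33] turn -0.17752305344464353 F [0.1 0.4 0.7] gap 0.597
90
[-87.52594604 -79.82521889  62.74978601] [-58.31003332 -55.91645286  88.01411706] [-72.41703483 -68.01104588  76.22030155]
57
[-82.75827788 -80.61778309  66.09955356] [-58.40722779 -61.30944026  83.04486863] [-69.596032   -73.18700399  75.44369659]
```

Call:
jog_arm:
  commands:
    - {"delta_pos": [0,0,0],"turn": -0.178,"claw": 0.1}
    - {"delta_pos": [-1,0.2,0],"turn": 0,"claw": 0.1}
    - {"delta_pos": [-1,0.2,0.5],"turn": 0,"claw": 0.1}
    - {"delta_pos": [-0.7,0,0.8],"turn": 0,"claw": 0.1}
    - {"delta_pos": [0,0,0.8],"turn": 0,"claw": 0.1}

```text
clock: 18.77
ee_pos: [509.6, 104.3, 157.8]
orientation: [0.759, 0.651, 0.011, 0.009]
ft_force: [-0.2, -0.3, -0.7]
finger_gap: 0.546
```

```bash
python3 -c "
from lev import *
go(U(-77,-69,55),82.3)"
```

```text
t 18.77 ee [509.6 104.3 157.8] yaw 81.2 tilt 1.58 | units [ 0.11 -0.2   3.42] turn -0.01874410805193814 F [-0.2 -0.3 -0.7] gap 0.546
```

Call:
jog_arm:
  commands:
    - {"delta_pos": [0.1,-0.2,0.5],"turn": -0.018,"claw": 0.1}
    - {"delta_pos": [0,0,1],"turn": 0,"claw": 0.1}
    - {"delta_pos": [0,0,0.8],"turn": 0,"claw": 0.1}
    - {"delta_pos": [0,0,0.2],"turn": 0,"claw": 0.1}
    - {"delta_pos": [0,0,0],"turn": 0,"claw": 0.1}

```text
clock: 19.4
ee_pos: [505.2, 109.6, 79.5]
orientation: [0.755, 0.655, 0.011, 0.008]
ft_force: [-0.3, -0.0, 0.4]
finger_gap: 0.548
```

```bash
python3 - <<'E'
from lev import *
go(U(-77,-69,55),82.3)
s=snapshot("wrist"); save(s,"w7.png")
E
```

```text
t 19.4 ee [505.2 109.6  79.5] yaw 81.9 tilt 1.56 | units [-0.03  0.04  0.82] turn -0.007688127766289616 F [-0.3 -0.   0.4] gap 0.548
```

View pics/w7.png

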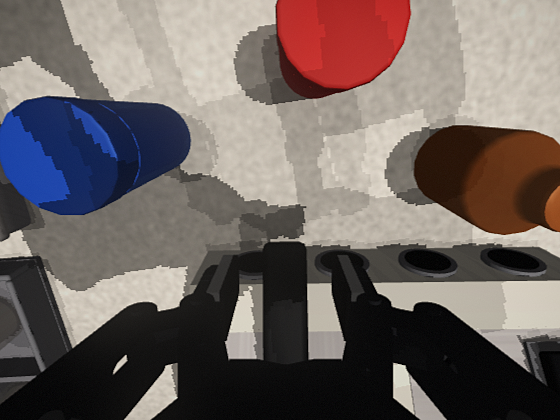

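The lever bar (285,255) is centred between the fingers (235 and 342). Going down and pinching.

Call:
jog_arm:
  commands:
    - {"delta_pos": [-0.03,0,0.6],"turn": 0,"claw": 0.1}
    - {"delta_pos": [0,0,0.25],"turn": 0,"claw": 0.1}
    - {"delta_pos": [0,0,0],"turn": 0,"claw": -1}
    - {"delta_pos": [0,0,0],"turn": 0,"claw": -1}
    - {"delta_pos": [0,0,0],"turn": 0,"claw": -1}

```text
clock: 20.08
ee_pos: [507.7, 109.1, 55.0]
orientation: [0.755, 0.655, 0.012, 0.01]
ft_force: [-1.1, 1.3, -1.8]
finger_gap: 0.266
```

Call:
jog_arm:
  commands:
    - {"delta_pos": [0,0,0],"turn": 0,"claw": -1}
    - {"delta_pos": [0,0,0],"turn": 0,"claw": -1}
    - {"delta_pos": [0,0,0],"turn": 0,"claw": -1}
    - {"delta_pos": [0,-0.1,-0.3],"turn": 0,"claw": -1}
    - {"delta_pos": [0,-0.1,-0.3],"turn": 0,"claw": -1}

```text
clock: 20.7
ee_pos: [502.5, 109.8, 73.1]
orientation: [0.755, 0.655, 0.014, 0.011]
ft_force: [6.3, -0.2, -5.5]
finger_gap: 0.266
```

```bash
cat >> lev.py <<'E'
def arc(ths,rad=85,off=16):
    st=r.read_state(); q=R.from_euler("z",-YAW,degrees=True).apply(st["ee_pos"]-O); g=q+[0,0,off]
    print("unit ee",q.round(1),"grasp rho",np.hypot(g[0],g[2]-105).round(1),"theta",np.arctan2(-g[0],g[2]-105).round(2),"F",st["ft_force"].round(1),"gap",round(st["finger_gap"],3),"t",st["clock"])
    M=R.from_quat(st["orientation"]).as_matrix(); e=st["ee_pos"]
    for th in ths:
        p=U(-rad*np.sin(th),-70,105+rad*np.cos(th)-off); print(th,(M.T@(p-e)/30).round(2)); e=p
E
python3 -c "
from lev import *
arc([1.7,1.4,1.1,.8,.5,.25,0]); lever()"
```

```text
unit ee [-81.6 -68.5  73.1] grasp rho 83.1 theta 1.76 F [ 6.3 -0.2 -5.5] gap 0.266 t 20.7
1.7 [-0.05 -0.09 -0.17]
1.4 [ 0.01  0.05 -0.85]
1.1 [ 0.01  0.29 -0.79]
0.8 [ 0.01  0.52 -0.67]
0.5 [ 0.01  0.69 -0.49]
0.25 [ 0.01  0.67 -0.24]
0 [ 0.01  0.7  -0.06]
lever pts 162 angle med 1.71
```

Call:
jog_arm:
  commands:
    - {"delta_pos": [0,-0.05,-0.45],"turn": 0,"claw": -1}
    - {"delta_pos": [0,0.02,-0.45],"turn": 0,"claw": -1}
    - {"delta_pos": [0,0.12,-0.42],"turn": 0,"claw": -1}
    - {"delta_pos": [0,0.18,-0.4],"turn": 0,"claw": -1}
    - {"delta_pos": [0,0.25,-0.38],"turn": 0,"claw": -1}

```text
clock: 21.38
ee_pos: [515.0, 107.9, 137.7]
orientation: [0.755, 0.655, 0.014, 0.01]
ft_force: [3.8, 2.3, -9.8]
finger_gap: 0.262
```

```bash
python3 -c "
from lev import *
arc([1.0,.8,.5,.25,0]); lever()"
```

```text
unit ee [-69.  -68.6 137.7] grasp rho 84.4 theta 0.96 F [ 3.8  2.3 -9.8] gap 0.262 t 21.375
1.0 [-0.05 -0.09  0.09]
0.8 [ 0.01  0.37 -0.43]
0.5 [ 0.01  0.69 -0.49]
0.25 [ 0.01  0.67 -0.24]
0 [ 0.01  0.7  -0.06]
lever pts 152 angle med 0.94
```

Call:
jog_arm:
  commands:
    - {"delta_pos": [0,0.35,-0.42],"turn": 0,"claw": -1}
    - {"delta_pos": [0,0.4,-0.35],"turn": 0,"claw": -1}
    - {"delta_pos": [0,0.45,-0.28],"turn": 0,"claw": -1}
    - {"delta_pos": [0,0.45,-0.2],"turn": 0,"claw": -1}
    - {"delta_pos": [0,0.4,-0.12],"turn": 0,"claw": -1}

```text
clock: 22.05
ee_pos: [573.0, 100.1, 179.0]
orientation: [0.756, 0.655, 0.009, 0.005]
ft_force: [-4.9, 6.5, -10.9]
finger_gap: 0.25
```

```bash
python3 -c "
from lev import *
arc([.25,0,-.05]); lever()"
```

```text
unit ee [-10.4 -68.6 179. ] grasp rho 90.6 theta 0.12 F [ -4.9   6.5 -10.9] gap 0.25 t 22.05
0.25 [-0.05 -0.36  0.25]
0 [ 0.01  0.7  -0.07]
-0.05 [0.   0.14 0.01]
lever pts 65 angle med 0.1
```

Call:
jog_arm:
  commands:
    - {"delta_pos": [0,0.2,0.03],"turn": 0,"claw": -1}
    - {"delta_pos": [0,0.2,0.03],"turn": 0,"claw": -1}
    - {"delta_pos": [0,0.15,0.02],"turn": 0,"claw": -1}
    - {"delta_pos": [0,0.1,0],"turn": 0,"claw": -1}
    - {"delta_pos": [0,0.1,0],"turn": 0,"claw": -1}

```text
clock: 22.72
ee_pos: [602.9, 95.0, 184.8]
orientation: [0.756, 0.655, 0.014, 0.009]
ft_force: [0.1, 0.4, 0.8]
finger_gap: -0.005
```

```bash
python3 -c "
from lev import *
arc([0,-.05]); lever()"
```

```text
unit ee [ 19.9 -69.7 184.8] grasp rho 97.9 theta -0.2 F [0.1 0.4 0.8] gap -0.005 t 22.725
0 [-0.02 -0.67  0.34]
-0.05 [0.   0.14 0.01]
lever pts 114 angle med -0.1
```

The pinch slipped shut near the end, so I look.

```bash
python3 - <<'E'
from h import *
s=snapshot("scene"); w=snapshot("wrist")
c=cv2.resize(cv2.cvtColor(s["pixels"],cv2.COLOR_RGB2BGR)[120:270,260:430],(476,420),interpolation=cv2.INTER_CUBIC)
cv2.imwrite("pics/c8.png",cv2.resize(np.hstack([c,cv2.cvtColor(w["pixels"],cv2.COLOR_RGB2BGR)]),(800,324)))
E
```

```text
(no output)
```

View pics/c8.png

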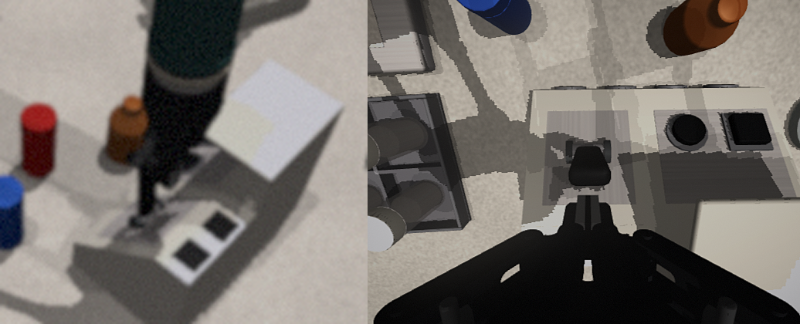

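The wrist view shows the lever (590,165) standing up by itself. The shut fingers (588,205) are free behind it, at about 0 N. I lift straight away and check.

Call:
jog_arm:
  commands:
    - {"delta_pos": [0,0.05,-0.5],"turn": 0,"claw": -1}
    - {"delta_pos": [0,0,-1],"turn": 0,"claw": -1}
    - {"delta_pos": [0,0,-1],"turn": 0,"claw": -1}
    - {"delta_pos": [0,0,-0.5],"turn": 0,"claw": -1}
    - {"delta_pos": [0,0,0],"turn": 0,"claw": -1}

```text
clock: 23.5
ee_pos: [601.3, 94.6, 280.6]
orientation: [0.756, 0.655, 0.014, 0.01]
ft_force: [0.2, 0.3, -0.4]
finger_gap: 0.003
```

Call:
jog_arm:
  commands:
    - {"delta_pos": [0,-1,0],"turn": 0,"claw": -1}
    - {"delta_pos": [0,-1,0],"turn": 0,"claw": -1}
    - {"delta_pos": [-1,-1,0],"turn": 0,"claw": -1}
    - {"delta_pos": [-1,0,0],"turn": 0,"claw": -1}
    - {"delta_pos": [0,0,0],"turn": 0,"claw": -1}

```text
clock: 24.12
ee_pos: [498.1, 47.6, 270.8]
orientation: [0.755, 0.655, 0.011, 0.007]
ft_force: [0.6, 0.7, 0.2]
finger_gap: -0.0
```

```bash
python3 - <<'E'
from lev import *
go(U(-77,-69,200)); s=lever()
P=cloud(s); m=(P[...,2]>100)&(P[...,2]<115)&(np.hypot(P[...,0]-548,P[...,1]+230)<45)
print("jar",P[m].mean(0).round(1), cv2.minEnclosingCircle(P[m][:,:2].astype(np.float32)))
w=snapshot("wrist"); P=cloud(w); q=R.from_euler("z",-YAW,degrees=True).apply((P-O).reshape(-1,3)).reshape(P.shape)
m=(np.hypot(q[...,0]+14,q[...,1]-29)<9)&(q[...,2]>80)&(q[...,2]<115); n=np.array([-np.sin(np.radians(40)),0,np.cos(np.radians(40))])
m2=(np.hypot(q[...,0]+14,q[...,1]-89)<9)&(q[...,2]>80)&(q[...,2]<115)
print("button/key height along normal", np.median(q[m]@n), np.median(q[m2]@n), "panel", np.array([-56,0,50])@n, m.sum(), m2.sum())
c=cv2.resize(cv2.cvtColor(s["pixels"],cv2.COLOR_RGB2BGR)[120:400,180:430],(375,420),interpolation=cv2.INTER_CUBIC)
cv2.imwrite("pics/c9.png",cv2.resize(np.hstack([c,cv2.cvtColor(w["pixels"],cv2.COLOR_RGB2BGR)]),(800,359)))
E
```

```text
t 24.12 ee [498.1  47.6 270.8] yaw 81.9 tilt 1.49 | units [ 2.04 -0.06  2.37] turn None F [0.6 0.7 0.2] gap -0.0
lever pts 171 angle med 0.0
jar [ 552.3 -232.3  104.2] ((551.6886596679688, -231.7625732421875), 23.377525329589844)
button/key height along normal 84.13251125587072 84.8995471217942 panel 74.29832829839509 253 251
```

View pics/c9.png

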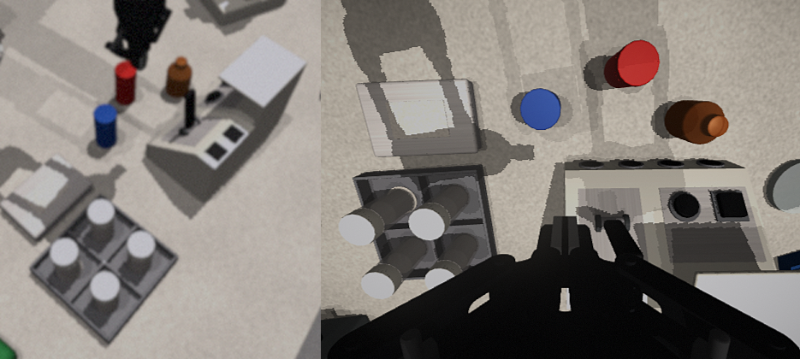

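The pictures show the lever up at (190,110) by itself, four jars in the tray, and the flask and decoys unmoved. The button stands level with the unpressed key. Handing in.

```bash
python3 -c "
from h import *
print(workorder.close_job(), r.read_state()['clock'])"
```

```text
the job is handed in; nothing more can be done
the job is handed in; nothing more can be done
```

The job is done and handed in after about 24 s of robot time; the hand-in reports no verdict. I moved the jar into the empty tray compartment and pressed the round test button with one open finger until the lever dropped. I then pinched the lever and swung it back up until it held.

Last checks, all from the cameras:
- **Jar:** it stands upright with its cap at (552,-232), about 4 mm from the disc's measured centre.
- **Lever drop:** it measured 1.96 rad after the button press, close to its 2.0 rad bottom.
- **Lever back up:** it stands alone with the gripper well away, at the same measured angle as before the press (0.00 against -0.01 rad; my estimate reads about 0.1 low when the lever is up).
- **Test button and square key:** the test button is within 1 mm of the unpressed key's height, so it is out. I never went near the key.
- **Other things:** the flask and decoys look unmoved in the last pictures. I did not measure the flask, tin, case, dish or the other jars again.

One thing did not go as planned: on the final push the pinch slipped off the lever and the fingers shut behind it. The lever had caught by then, and I lifted the fingers straight away at about 0 N.

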